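# Load a bottle on the bench shaker and close the clamp bar by one hole

## Task

Load the bench shaker: take the tall capped reagent bottle that waits on the bench, stand it upright in the empty retaining ring on the shaker platform and lower it right down onto the mat before letting go. Then pull up the spring plunger of the sliding clamp bar, slide the bar just one hole on towards the bottles and let the pin drop fully home in that hole. Finish while still holding the plunger knob in the gripper with the pin home, and leave the bottle that is already loaded and everything else on the bench standing where they are.

Things in the scene. Friction and masses are not known exactly. Their poses are not given: they have to be found in the camera images.
- shaker: Fixed bench shaker, cream housing; black-matted platform 250 (x) by 300 mm (y), mat top 92 mm up. Origin on the bench under its centre; z up; x along the two side rails, from clamp bar towards the rings; y left. Rails at y = -132 and 132, tops 150 mm up; the right one (y = -132) has index holes 11 mm wide, 25 mm pitch. A fixed grey rear bar crosses at x = 92, top 166 mm up.
- ring_a: The EMPTY retaining ring on the platform: steel, inner diameter 52 mm, outer 62, 18 high, fixed. Origin: its centre on the mat (where a bottle stands), z up. It is the left or the right one of a row of two rings, 100 mm apart, 60 mm beyond the clamp bar's start place (bar top 166 mm up).
- ring_b: The other retaining ring, the same size, in which the loaded bottle already stands. Origin: its centre on the mat.
- bottle: The reagent bottle to load: amber body 48 mm diameter, straight to 70 mm height, then shoulder and 28 mm neck; ribbed white cap 34 mm diameter from 91 mm to the top at 115 mm. 0.15 to 0.3 kg. Stands on the open bench left of the shaker, among a squat jar and a small vial. Origin: centre of its underside, z up.
- loaded: An identical bottle already standing in the other ring: leave it there. Origin: centre of its underside, z up.
- bar (a joint): Place of the sliding clamp bar along the shaker's x, m: 0 at the start hole, + towards the bottles, 0.025 at the next hole. It slides with about 3 N once the pin is out; pin home, it has 1.5 mm play either way. A grey rubber-sleeved tube 18 mm diameter across the platform with an aluminium saddle on each rail; at the next hole about 2 mm from the bottles.
- bar_mid (a point): Middle of the clamp bar, on its axis, 157 mm above the bench; moves with the bar.
- plunger (a joint): How far the spring plunger is pulled up, m: 0 = pin fully home, 0.014 = end of travel. The 8 mm pin reaches 9 mm into its hole, so it is free from about 9 mm up. The spring pulls it down with 6 N at 0 and 11 N at the end; between holes the pin rides on the rail, at about 9 mm.
- knob: Round black ribbed pull knob of the plunger, 26 mm diameter, 22 high, on the saddle on the right rail, above the pin. Pull it straight up; dragged sideways it takes the bar along. Origin: its centre, 187 mm above the bench with the pin home; z up. Under it a 17 mm thick steel body, then the saddle's top (42 by 34 mm), 23 mm below the knob's centre.
- jar: Squat capped jar, 64 mm diameter, 64 mm high, loose on the bench; leave it. Origin: centre of its underside.
- vial: Small capped vial, 30 mm diameter, 72 mm high, loose on the bench; leave it. Origin: centre of its underside.
- beaker: Empty clear beaker, 68 mm diameter, 85 mm high, loose on the bench right of the shaker; leave it. Origin: centre of its underside.
- pen: Marker pen 128 mm long, lying on the bench; leave it. Origin: on the bench under its middle.

How it is judged:
By the outcome, as a careful person would: the job done as asked, in the order asked, and still so for the second after the job is handed in, while the arm keeps its last pose, push and grip.
It also fails if it takes over 58 s, if anything falls off the work surface, if the arm or the gripper's body presses on something with over 40 N, if the wrist force passes 120 N, or if a joint passes its speed limit or range.

## Robot

A 6-joint arm with a two-finger parallel gripper is mounted at the origin on the work surface. World frame = base frame: x ahead of the robot, y to its left, z up, the work surface at z = 0. Lengths are in m, angles in rad, forces in N, time in s.
With the tool pointing down it reaches from about 0.35 to 0.925 m from the base axis. Payload 6.4 kg.
Tool frame: the origin (TCP) lies between the finger pads; the fingertips stand 17 mm ahead of it and the grasp point (between the pads) lies 2 mm behind it; x points along the fingers, y is the direction in which the jaws open and shut, and the axes are right-handed (so a half turn about x gives the same grasp; the last joint's range is limited). The gripper opens to 85 mm and grips with 20 to 120 N. Pads are 22 mm wide; open, the fingers measure 114 mm over their backs; the gripper's body (76 mm by 85 mm) begins 54 mm behind the grasp point. The pads swing forward as they close: fully open they stand 13 mm farther back than shut.
Start: joints at [-1.401, 0.245, 1.558, -0, 1.339, -0.174], TCP at [0.219, -0.612, 0.248] pointing down, gripper open.
Joint ranges: [-3.13, 3.13], [-1.02, 2.26], [0.13, 2.54], [-0.95, 4.09], [0.21, 2.88], [-2.74, 2.74]. Speed limits (rad/s): [2.57, 2.57, 3.14, 3.14, 3.14, 3.14].

## Interface

Orientations are given as a unit quaternion [w, x, y, z].
In Python, from workcell import bot, imaging, job_done gives the robot as it stands. The module is installed in compiled form; this text tells all that it offers.
- The arm moves only by the tool step_arm, never from a script. Its argument "plan" is a list of rows, each an object with "dp": the shift along the tool's x, y, z in units of 50 mm (1.0 is 50 mm), a list of three; "rot": the turn, a rotation vector about the tool's x, y, z in units of 90 degrees (1.0 is 90 degrees), a list of three. In form: [{"dp": [dx, dy, dz], "rot": [wx, wy, wz]}, ...]. A call has exactly 5 rows; each row shifts and turns the commanded pose from where the row before left it, along the tool's axes as they then stand; what a row does not reach is not made up. A row lasts 1/8 s, in which the tool goes at most 62.5 mm and 10.7 degrees, less where a joint would pass 70% of its speed; a pose out of reach is approached as far as the arm can. A call with a number of a shift or a turn outside -1 to 1 is refused whole. A call with a gripper value outside its range is refused whole. "gripper" is the finger opening in mm, from 0 to 85.4, set as the call begins (left out, the last holds). The fingers move at their own pace and stop on an object; the grip force is fixed at half the most. Time passes only in rows, so rows that do not move let the fingers close, or fill a call up. It gives the time, the measured TCP pose, the force and the opening at its end, in the units of the state.
- bot.get_obs(): the state, without advancing time (a new reading comes with each control period).
- imaging.camera(name): name is "scene" or "top"; returns a dict with "color" (420x560x3 uint8, red, green, blue), "K" (3x3 intrinsics, pixels), "k1" (the pictures are not rectified: a ray, as slopes to the right and down, at radius r is drawn at 1 + k1 r^2 times it, then the intrinsics apply), "R" (3x3) and "t" (3): a world point X has camera coordinates R X + t. Camera axes: x right, y down, z forward; pixel columns grow to the right and rows downward; lengths in m; the calibration is good to about 2 mm. A picture is of the moment at which its call begins. There is no depth.
- job_done(): hands the job in, once; it reports no verdict.
The state is a dict: "time_s": time; "q": joint angles; "qvel": joint speeds; "tau": joint torques, N m; "eef_pos": TCP position; "eef_rot": TCP orientation; "contact_force": force on the tool from outside, world axes, zero at the start; "ft_torque": the same for the moment, N m; "finger_gap": finger opening in m.
Only numpy, scipy, OpenCV 4.12 (cv2) and the standard library are available. Lean on these libraries where they do the work, as an engineer would, in place of code of your own. Each camera call takes 0.05 s, during which the arm holds its last target. There are 200 camera calls.

## Working session

There is one attempt and no reset: what is moved stays moved. The work goes in short steps, Python scripts to look and compute and a tool call to move; the robot and the scene stay as the last step left them, time stands still between calls to the robot, and variables do not carry over. Pictures are saved under pics/ and viewed, about 8 in all and at most 12, crops included, and the job is handed in when it is done.

Besides the shell and the picture viewer there is one more tool, called after ">>>" in YAML: its name, and indented under it one key for each argument. step_arm: Moves the arm, as the interface text tells. Shifts and turns lie within -1 to 1; 1 stands for 50 mm of shift or 90 degrees of turn. Its arguments: {"type":"object","properties":{"plan":{"type":"array"},"gripper":{"type":"number"}},"required":["plan"]}

```bash
mkdir -p pics; cat > h.py <<'E'
import numpy as np, cv2
from workcell import bot, imaging, job_done
def snap(n,f=None):
    c=imaging.camera(n)
    if f: cv2.imwrite('pics/'+f,c['color'][:,:,::-1])
    return c
def ray(c,u,v):
    K=c['K'];d=np.array([(u-K[0,2])/K[0,0],(v-K[1,2])/K[1,1]]);s=d.copy()
    for _ in range(20): s=d/(1+c['k1']*(s@s))
    R=np.array(c['R']);o=-R.T@c['t'];w=R.T@np.array([s[0],s[1],1]);return o,w
def onz(c,u,v,z):
    o,w=ray(c,u,v);return o+w*(z-o[2])/w[2]
def proj(c,X):
    p=np.array(c['R'])@X+c['t'];s=p[:2]/p[2];s=s*(1+c['k1']*(s@s));K=c['K'];return np.array([K[0,0]*s[0]+K[0,2],K[1,1]*s[1]+K[1,2]])
def tri(c1,p1,c2,p2):
    A=np.zeros((3,3));b=np.zeros(3)
    for c,p in((c1,p1),(c2,p2)):
        o,w=ray(c,*p);w=w/np.linalg.norm(w);P=np.eye(3)-np.outer(w,w);A+=P;b+=P@o
    return np.linalg.solve(A,b)
E
python3 - <<'E'
from h import *
for n in('scene','top'):
    c=snap(n,n+'0.png');print(n,c['K'][0],c['K'][1],c['k1'],-np.array(c['R']).T@c['t'],np.array(c['R']).round(3).tolist())
o=bot.get_obs();print({k:np.round(v,3).tolist() for k,v in o.items()})
E
```

```text
scene [532.41235463   0.         282.10939146] [  0.         532.41235463 213.58209028] 0.003307661344304369 [1.14985808 0.6564604  1.11879742] [[-0.705, 0.709, -0.011], [0.535, 0.522, -0.664], [-0.465, -0.474, -0.748]]
top [380.87389611   0.         280.45404625] [  0.         380.87389611 205.51620873] 0.020501557247263207 [ 0.35609292 -0.00536916  1.23363341] [[0.002, -1.0, -0.03], [-0.991, 0.002, -0.134], [0.134, 0.03, -0.991]]
{'time_s': 0.1, 'q': [-1.401, 0.246, 1.559, 0.0, 1.339, -0.174], 'qvel': [0.0, -0.003, -0.004, -0.0, -0.001, 0.001], 'tau': [0.001, -43.067, -32.713, -0.0, 0.003, -0.0], 'eef_pos': [0.219, -0.611, 0.247], 'eef_rot': [0.12, 0.697, 0.122, -0.697], 'contact_force': [0.136, 0.637, -0.256], 'ft_torque': [0.007, 0.014, 0.013], 'finger_gap': 0.086}
```

View pics/scene0.png

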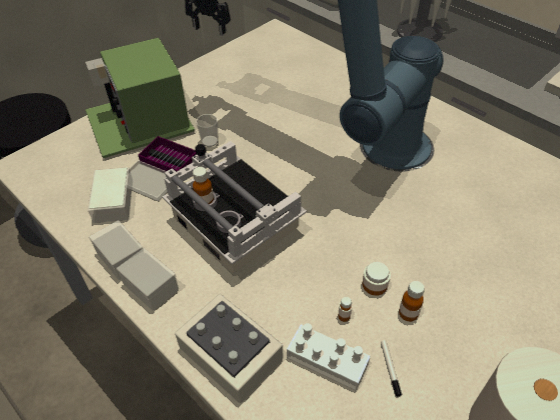

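View pics/top0.png

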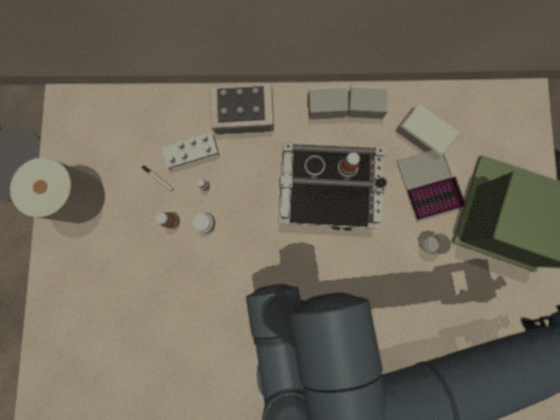

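The scene view shows the waiting bottle at about (412,302), the empty ring at (229,220), the loaded bottle at (202,182) and the knob at (201,150). In the top view these are at (166,219), (315,165), (350,163) and (381,183). I'll enlarge both for precise pixels.

```bash
python3 - <<'E'
from h import *
s=cv2.imread('pics/scene0.png');t=cv2.imread('pics/top0.png')
def cr(im,x,y,w,h,k,f=1.0): return cv2.resize(cv2.convertScaleAbs(im[y:y+h,x:x+w],alpha=f),None,fx=k,fy=k,interpolation=cv2.INTER_CUBIC)
a=cr(s,155,135,160,125,3,1.3)      #480x375
b=cr(t,270,135,130,105,3,1.6)      #390x315 -> 
c=cr(s,325,250,110,75,4,1.3)[:,:440]  #440x300
d=cr(t,150,170,75,70,4,1.6)    #300x280
W=np.zeros((600,800,3),np.uint8)
A=cr(s,155,135,160,125,2.5,1.3);B=cr(t,270,135,130,100,3,1.6)
C=cr(s,325,250,110,75,3,1.3);D=cr(t,150,170,75,70,4,1.6)
W[:A.shape[0],:400]=A;W[:300,400:790]=B;W[330:330+225,:330]=C;W[310:590,420:720]=D
cv2.imwrite('pics/crop1.png',W)
E
```

```text
(no output)
```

View pics/crop1.png

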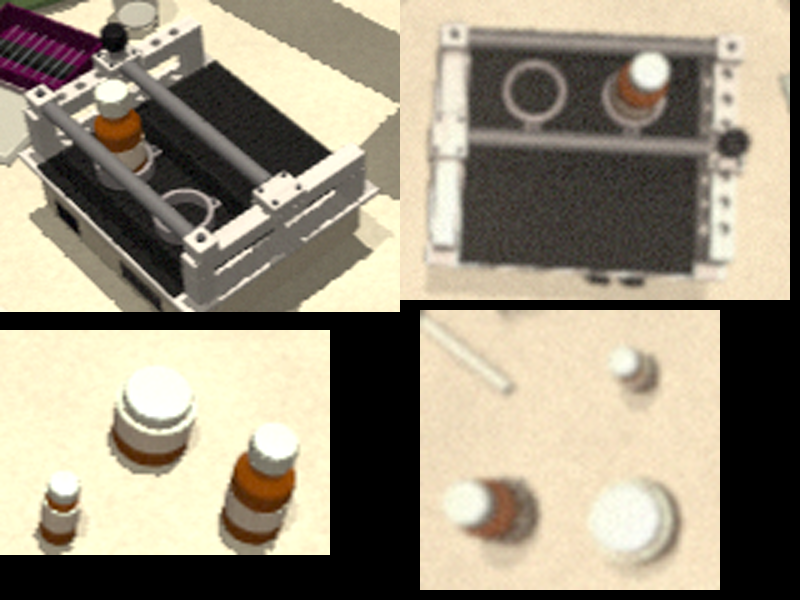

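```bash
python3 - <<'E'
from h import *
t=imaging.camera('top');s=imaging.camera('scene')
T=lambda x,y:(270+(x-400)/3,135+y/3)
for n,a,b,z in [('ring',T(534,92),(229.8,219.8),.105),('loaded',T(651,70),(199.8,174.2),.2),('knob',T(734,143),(200.6,150.2),.19),('bottle',(161.3,218),(416.3,289),.108),('jar',(201.75,222),(325+155/3,250+66/3),.06),('vial',(201.5,182.75),(325+64/3,250+158/3),.066)]:
    print(n,tri(t,a,s,b).round(4),onz(t,*a,z).round(4),onz(s,*b,z).round(4))
for n,p in [('rearL',(455,35)),('rearR',(732,47)),('sadL',(447,140))]: print(n,onz(t,*T(*p),.166).round(4))
# amber bottle base in both
for n,c in(('top',t),('scene',s)):
    h=cv2.cvtColor(c['color'],cv2.COLOR_RGB2HSV);m=cv2.inRange(h,(3,130,40),(18,255,255))
    k,_,st,ce=cv2.connectedComponentsWithStats(m)
    for i in range(1,k):
        if st[i,4]>25: print(n,st[i],ce[i].round(1))
E
```

```text
ring [ 0.6275 -0.0711  0.1026] [ 0.6297 -0.0739  0.105 ] [ 0.6266 -0.0658  0.105 ]
loaded [ 0.626  -0.1742  0.1924] [ 0.6268 -0.176   0.2   ] [ 0.6285 -0.1637  0.2   ]
knob [ 0.5598 -0.2519  0.1814] [ 0.5599 -0.2519  0.19  ] [ 0.5641 -0.2411  0.19  ]
bottle [0.4702 0.3891 0.1039] [0.4709 0.386  0.108 ] [0.4715 0.3915 0.108 ]
jar [0.4627 0.2785 0.0532] [0.4632 0.2755 0.06  ] [0.4658 0.2822 0.06  ]
vial [0.5852 0.2829 0.0594] [0.5861 0.2785 0.066 ] [0.5864 0.288  0.066 ]
rearL [0.6714 0.0051 0.166 ]
rearR [ 0.6576 -0.2586  0.166 ]
sadL [0.5687 0.0127 0.166 ]
top [343 159  15  12  66] [348.1 165.9]
top [ 35 182  10  10  49] [ 39.5 186.4]
top [165 214   9  13  41] [169.8 220.9]
scene [193 179  19  17 237] [202.3 187.3]
scene [363 284  24  11  87] [373.5 291. ]
scene [402 291  21  20 260] [411.4 302. ]
scene [399 310  19  12  68] [406.7 317.3]
scene [338 316  12   6  37] [343.4 318.6]
scene [534 379  23  21 362] [545.1 389.4]
```

>>> step_arm:
  plan:
    - {"dp": [-0.4,0,0],"rot": [-0.118,0,0]}
    - {"dp": [-0.4,0,0],"rot": [-0.118,0,0]}
    - {"dp": [-0.4,0,0],"rot": [-0.118,0,0]}
    - {"dp": [-0.4,0,0],"rot": [-0.118,0,0]}
    - {"dp": [-0.4,0,0],"rot": [-0.118,0,0]}

```text
time_s: 0.82
eef_pos: [0.2191, -0.6118, 0.3486]
eef_rot: [0.421, 0.568, 0.422, -0.568]
contact_force: [0.1, 0.0, -0.5]
finger_gap: 0.0851
```

>>> step_arm:
  plan:
    - {"dp": [0,0,0],"rot": [-0.083,0,0]}
    - {"dp": [0,0,0],"rot": [-0.083,0,0]}
    - {"dp": [0,0.8,-0.85],"rot": [0,0,0]}
    - {"dp": [0,0.8,-0.9],"rot": [0,0,0]}
    - {"dp": [0,0.8,-0.9],"rot": [0,0,0]}

```text
time_s: 1.45
eef_pos: [0.3452, -0.4829, 0.348]
eef_rot: [0.49, 0.51, 0.49, -0.51]
contact_force: [0.2, -0.9, -0.1]
finger_gap: 0.0852
```

>>> step_arm:
  plan:
    - {"dp": [0,0.5,-1],"rot": [0,0,0]}
    - {"dp": [0,0.5,-1],"rot": [0,0,0]}
    - {"dp": [0,0.3,-1],"rot": [0,0,0]}
    - {"dp": [0,0.2,-1],"rot": [0,0,0]}
    - {"dp": [0,0,-1],"rot": [0,0,0]}

```text
time_s: 2.08
eef_pos: [0.4293, -0.2357, 0.3481]
eef_rot: [0.49, 0.51, 0.49, -0.51]
contact_force: [1.0, -0.5, 0.5]
finger_gap: 0.0857
```

```bash
cat >> h.py <<'E'
from scipy.spatial.transform import Rotation as Ro
def go(x,y,z,ang=None):
    "print tool-frame shift (units) to reach, and turn about tool x (units) for jaw angle"
    o=bot.get_obs();w=o['eef_rot'];M=Ro.from_quat([*w[1:],w[0]]).as_matrix()
    print('t',round(o['time_s'],2),'p',o['eef_pos'].round(4),'F',o['contact_force'].round(1),'gap',round(o['finger_gap'],4))
    print('jaw',np.degrees(np.arctan2(M[1,1],M[0,1])).round(2),'down err',M[:2,0].round(4),'dp',(M.T@(np.array([x,y,z])-o['eef_pos'])/.05).round(3))
E
python3 -c "
from h import *
go(.4705,.388,.22)"
```

```text
t 2.08 p [ 0.4293 -0.2357  0.3481] F [ 1.  -0.5  0.5] gap 0.0857
jaw -2.24 down err [-0.      0.0003] dp [  2.566   0.337 -12.496]
```

>>> step_arm:
  plan:
    - {"dp": [0,0.07,-1],"rot": [0,0,0]}
    - {"dp": [0,0.07,-1],"rot": [0,0,0]}
    - {"dp": [0,0.07,-1],"rot": [0,0,0]}
    - {"dp": [0,0.07,-1],"rot": [0,0,0]}
    - {"dp": [0,0.06,-1],"rot": [0,0,0]}

```text
time_s: 2.7
eef_pos: [0.4557, 0.0133, 0.3483]
eef_rot: [0.49, 0.51, 0.49, -0.51]
contact_force: [0.4, -0.7, 0.5]
finger_gap: 0.0854
```

>>> step_arm:
  plan:
    - {"dp": [0,0,-1],"rot": [0,0,0]}
    - {"dp": [0,0,-1],"rot": [0,0,0]}
    - {"dp": [0,0,-1],"rot": [0,0,0]}
    - {"dp": [0,0,-1],"rot": [0,0,0]}
    - {"dp": [0,0,-1],"rot": [0,0,0]}

```text
time_s: 3.32
eef_pos: [0.4655, 0.2632, 0.3482]
eef_rot: [0.49, 0.51, 0.49, -0.51]
contact_force: [0.2, -1.0, 0.3]
finger_gap: 0.0853
```

>>> step_arm:
  plan:
    - {"dp": [0,0,-1],"rot": [0,0,0]}
    - {"dp": [0,0,-1],"rot": [0,0,0]}
    - {"dp": [0.8,0,-0.5],"rot": [0,0,0]}
    - {"dp": [0.9,0,0],"rot": [0,0,0]}
    - {"dp": [0.9,0,0],"rot": [0,0,0]}

```text
time_s: 3.95
eef_pos: [0.4703, 0.3868, 0.2167]
eef_rot: [-0.49, -0.51, -0.49, 0.51]
contact_force: [0.2, 0.2, -1.0]
finger_gap: 0.0855
```

```bash
python3 -c "
from h import *
go(.4705,.388,.105)
s=snap('scene');t=snap('top')
f=lambda c,x,y,k:cv2.resize(c['color'][y:y+100,x:x+100,::-1],None,fx=k,fy=k,interpolation=cv2.INTER_CUBIC)
cv2.imwrite('pics/c2.png',cv2.convertScaleAbs(np.hstack([f(s,360,230,4),f(t,110,170,4)]),alpha=1.3))
for z in (.145,): print(proj(s,np.array([.4705,.388,.103])),proj(s,bot.get_obs()['eef_pos']))"
```

```text
t 3.95 p [0.4703 0.3868 0.2167] F [ 0.2  0.2 -1. ] gap 0.0855
jaw -2.22 down err [-0.0001 -0.0001] dp [ 2.234  0.003 -0.025]
[414.87519752 289.04658088] [423.48716216 258.49951405]
```

View pics/c2.png

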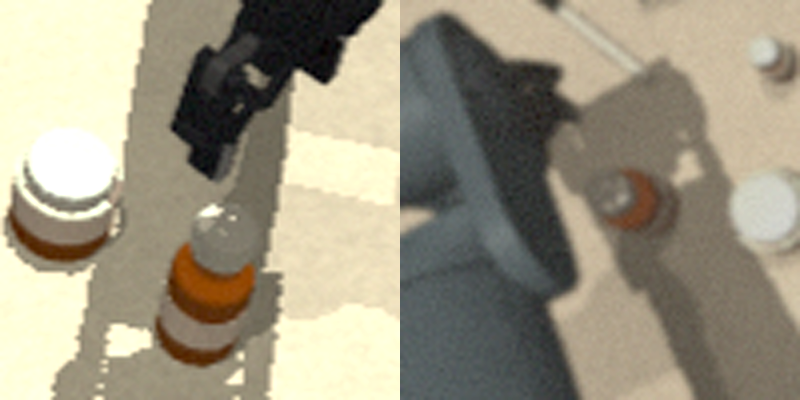

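The scene crop shows the cap at full-frame (415.5,289.5), as predicted, with the open fingers right above it; the top view agrees. I'll go down and grip.

>>> step_arm:
  plan:
    - {"dp": [0.6,0,-0.01],"rot": [0,0,0]}
    - {"dp": [0.6,0,-0.01],"rot": [0,0,0]}
    - {"dp": [0.5,0,0],"rot": [0,0,0]}
    - {"dp": [0.35,0,0],"rot": [0,0,0]}
    - {"dp": [0.18,0,0],"rot": [0,0,0]}

```text
time_s: 4.68
eef_pos: [0.4712, 0.3876, 0.1071]
eef_rot: [0.49, 0.51, 0.49, -0.51]
contact_force: [-0.1, -0.3, -0.2]
finger_gap: 0.0855
```

>>> step_arm:
  plan:
    - {"dp": [0,0,0],"rot": [0,0,0]}
    - {"dp": [0,0,0],"rot": [0,0,0]}
    - {"dp": [0,0,0],"rot": [0,0,0]}
    - {"dp": [0,0,0],"rot": [0,0,0]}
    - {"dp": [0,0,0],"rot": [0,0,0]}
  gripper: 10

```text
time_s: 5.3
eef_pos: [0.4716, 0.3879, 0.1082]
eef_rot: [0.49, 0.511, 0.49, -0.509]
contact_force: [-0.6, 0.5, 6.5]
finger_gap: 0.0323
```

>>> step_arm:
  plan:
    - {"dp": [0,0,0],"rot": [0,0,0]}
    - {"dp": [0,0,0],"rot": [0,0,0]}
    - {"dp": [-0.2,0,0],"rot": [0,0,0]}
    - {"dp": [-0.4,0,0],"rot": [0,0,0]}
    - {"dp": [-0.6,0,0],"rot": [0,0,0]}

```text
time_s: 5.92
eef_pos: [0.4699, 0.3869, 0.167]
eef_rot: [-0.49, -0.509, -0.49, 0.511]
contact_force: [-0.3, -0.1, -2.8]
finger_gap: 0.0323
```

>>> step_arm:
  plan:
    - {"dp": [-0.8,0,0],"rot": [0,0,0]}
    - {"dp": [-0.8,0,0],"rot": [0,0,0]}
    - {"dp": [-0.8,0,0],"rot": [0,0,0]}
    - {"dp": [-0.8,0.2,0.3],"rot": [0,0,0]}
    - {"dp": [-0.7,0.4,0.5],"rot": [0,0,0]}

```text
time_s: 6.55
eef_pos: [0.4986, 0.3463, 0.3646]
eef_rot: [0.491, 0.51, 0.49, -0.509]
contact_force: [0.7, -0.3, -2.3]
finger_gap: 0.032
```

>>> step_arm:
  plan:
    - {"dp": [0,0.4,0.9],"rot": [0,0,0]}
    - {"dp": [0,0.4,0.9],"rot": [0,0,0]}
    - {"dp": [0,0.4,0.9],"rot": [0,0,0]}
    - {"dp": [0,0.4,0.9],"rot": [0,0,0]}
    - {"dp": [0,0.4,0.9],"rot": [0,0,0]}

```text
time_s: 7.18
eef_pos: [0.5901, 0.1159, 0.3628]
eef_rot: [0.49, 0.51, 0.49, -0.51]
contact_force: [0.4, 0.2, -2.2]
finger_gap: 0.0327
```

```bash
python3 -c "
from h import *
go(.627,-.0715,.335)"
```

```text
t 7.17 p [0.5901 0.1159 0.3628] F [ 0.4  0.2 -2.2] gap 0.0327
jaw -2.26 down err [0.0006 0.    ] dp [0.555 0.884 3.716]
```

>>> step_arm:
  plan:
    - {"dp": [0,0.2,0.8],"rot": [0,0,0]}
    - {"dp": [0,0.2,0.8],"rot": [0,0,0]}
    - {"dp": [0.1,0.2,0.8],"rot": [0,0,0]}
    - {"dp": [0.3,0.18,0.8],"rot": [0,0,0]}
    - {"dp": [0.4,0.1,0.5],"rot": [0,0,0]}

```text
time_s: 7.8
eef_pos: [0.6269, -0.0711, 0.3228]
eef_rot: [0.49, 0.51, 0.489, -0.51]
contact_force: [1.0, -0.8, -2.1]
finger_gap: 0.0324
```

>>> step_arm:
  plan:
    - {"dp": [0.4,0,0.02],"rot": [0,0,0]}
    - {"dp": [0.25,0,0],"rot": [0,0,0]}
    - {"dp": [0,0,0],"rot": [0,0,0]}
    - {"dp": [0,0,0],"rot": [0,0,0]}
    - {"dp": [0,0,0],"rot": [0,0,0]}

```text
time_s: 8.43
eef_pos: [0.6272, -0.0698, 0.2905]
eef_rot: [0.491, 0.51, 0.49, -0.509]
contact_force: [0.2, -0.3, -0.4]
finger_gap: 0.0321
```

```bash
python3 -c "
from h import *
go(.627,-.0715,.29)
s=snap('scene');t=snap('top')
f=lambda c,x,y,k:cv2.resize(c['color'][y:y+100,x:x+100,::-1],None,fx=k,fy=k,interpolation=cv2.INTER_CUBIC)
cv2.imwrite('pics/c3.png',cv2.convertScaleAbs(np.hstack([f(s,180,130,4),f(t,265,115,4)]),alpha=1.4))
h=cv2.cvtColor(s['color'],cv2.COLOR_RGB2HSV);m=cv2.inRange(h,(3,130,40),(18,255,255))
k,_,st,ce=cv2.connectedComponentsWithStats(m)
for i in range(1,k):
    if st[i,4]>25: print(st[i],ce[i].round(1))
p=bot.get_obs()['eef_pos']
for dz in(-.0375,-.0575,-.1075):print(dz,proj(s,p+[0,0,dz]).round(1))
"
```

```text
t 8.43 p [ 0.6272 -0.0698  0.2905] F [ 0.2 -0.3 -0.4] gap 0.0321
jaw -2.22 down err [ 0.0018 -0.0005] dp [ 0.011 -0.003  0.035]
[214 172  21  20 292] [224.7 182.1]
[193 179  19  17 238] [202.3 187.3]
[217 194  20  12 102] [227.  200.8]
[363 284  24  11  88] [373.2 291. ]
[338 315  12   7  38] [343.3 318.5]
[534 379  23  21 361] [545.2 389.4]
-0.0375 [223.1 177.3]
-0.0575 [223.9 183.3]
-0.1075 [225.8 198. ]
```

View pics/c3.png

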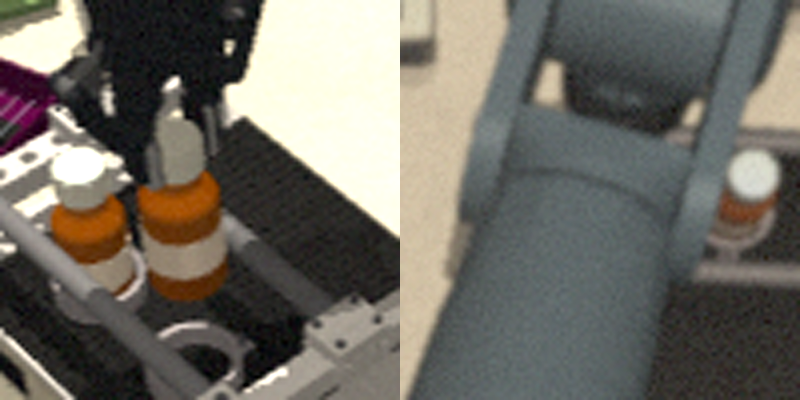

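The scene crop shows the held bottle upright, its axis near full-frame u≈226, with the ring at about (228.5,221). Next I'll fit the ring's rim circle in both views and compare the bottle axis with it.

```bash
python3 - <<'E'
from h import *
from scipy.optimize import least_squares
from scipy.ndimage import map_coordinates
s=imaging.camera('scene');t=imaging.camera('top')
def rim(c,img,ang,ctr,r,z):
    g=cv2.cvtColor(img,cv2.COLOR_BGR2GRAY).astype(float);P=[]
    for a in np.radians(ang):
        rr=np.arange(.020,.040,.0005)
        uv=np.array([proj(c,np.array([ctr[0]+q*np.cos(a),ctr[1]+q*np.sin(a),z])) for q in rr])
        v=map_coordinates(g,[uv[:,1],uv[:,0]],order=1); v=np.convolve(v,np.ones(5)/5,'same')
        d=np.gradient(v)[4:-4]; i=np.argmin(d[8:])+12   # bright->dark outward
        P.append([*onz(c,*uv[i],z)[:2],d[i-4]])
    P=np.array(P)
    f=lambda p:np.hypot(P[:,0]-p[0],P[:,1]-p[1])-r
    q=least_squares(f,ctr,loss='soft_l1',f_scale=.001)
    print(q.x.round(4),'res mm',(f(q.x)*1e3).round(1)); return q.x
S=cv2.imread('pics/scene0.png');T=cv2.imread('pics/top0.png')
A=range(0,360,15)
print('scene');c0=np.array([.628,-.068])
for _ in range(2): c0=rim(s,S,[a for a in A if 90<=a<=330],c0,.031,.110)
print('top');c1=np.array([.629,-.073])
for _ in range(2): c1=rim(t,T,A,c1,.031,.110)
# held bottle: amber edges by row in scene, midpoints
h=cv2.cvtColor(s['color'],cv2.COLOR_RGB2HSV);p=bot.get_obs()['eef_pos']
g=s['color'].astype(float)
for v in (184,187,190,202,204):
    row=h[v,205:245]; ok=(row[:,0]<25)&(row[:,1]>90)&(row[:,2]>40); u=np.where(ok)[0]+205
    # only run containing 226
    r=[x for x in u if x>212]; print(v,min(r),max(r),(min(r)+max(r))/2)
for dz in(-.045,-.055,-.0975,-.1075):print(proj(s,p+[0,0,dz]).round(1))
L=lambda y:proj(s,np.array([c0[0],c0[1],y])).round(1)
print('ring axis px at z .11,.18,.245',L(.11),L(.185),L(.245))
E
```

```text
scene
[ 0.6315 -0.0681] res mm [-0.7 -0.4 -0.1  1.1  8.1  1.9  0.5 -0.2 -0.5 -2.  -1.2  0.5  0.1 -0.8
  4.8  4.1  0. ]
[ 0.6316 -0.0677] res mm [ 1.6 -0.3  0.3  0.9 -0.   3.1  0.7  0.3 -0.7 -0.1 -0.6 -0.1 -0.1  5.8
  4.2  2.1  0. ]
top
[ 0.6312 -0.0727] res mm [ 0.8  0.8  1.   1.3  1.7 -0.3  1.8  0.9  0.9  1.4  1.3 -0.5 -0.8  2.7
  2.5  1.8  1.4  0.9  2.3  0.3  0.2  0.7 -0.2  2. ]
[ 0.6313 -0.0728] res mm [ 0.9  1.4  1.9  1.   0.5 -0.5  1.6  2.6  1.6  1.6  0.6  0.1 -0.9  3.1
  2.1  2.   1.   1.   2.4  0.4  0.4 -0.1  0.4  1.9]
184 214 234 224.0
187 216 234 225.0
190 219 230 224.5
202 218 234 226.0
204 221 230 225.5
[223.4 179.6]
[223.8 182.7]
[225.5 195.2]
[225.9 198. ]
ring axis px at z .11,.18,.245 [227.6 219.2] [224.9 198.7] [222.6 181.1]
```

>>> step_arm:
  plan:
    - {"dp": [0,0.075,0],"rot": [0,0,0]}
    - {"dp": [0.3,0,0],"rot": [0,0,0]}
    - {"dp": [0.3,0,0],"rot": [0,0,0]}
    - {"dp": [0.3,0,0],"rot": [0,0,0]}
    - {"dp": [0.25,0,0],"rot": [0,0,0]}

```text
time_s: 9.25
eef_pos: [0.6301, -0.0702, 0.2299]
eef_rot: [-0.489, -0.509, -0.491, 0.51]
contact_force: [-1.2, 0.0, -1.7]
finger_gap: 0.0319
```

>>> step_arm:
  plan:
    - {"dp": [0.1,0,0],"rot": [0,0,0]}
    - {"dp": [0,0,0],"rot": [0,0,0]}
    - {"dp": [0,0,0],"rot": [0,0,0]}
    - {"dp": [0,0,0],"rot": [0,0,0]}
    - {"dp": [0,0,0],"rot": [0,0,0]}

```text
time_s: 9.88
eef_pos: [0.6307, -0.0703, 0.2272]
eef_rot: [0.49, 0.51, 0.49, -0.51]
contact_force: [0.2, 0.2, -0.9]
finger_gap: 0.032
```

```bash
python3 -c "
from h import *
go(.631,-.070,.200)
s=snap('scene')
f=lambda c,x,y,k:cv2.resize(c['color'][y:y+70,x:x+80,::-1],None,fx=k,fy=k,interpolation=cv2.INTER_CUBIC)
cv2.imwrite('pics/c4.png',cv2.convertScaleAbs(f(s,185,165,8),alpha=1.6))
"
```

```text
t 9.88 p [ 0.6307 -0.0703  0.2272] F [ 0.2  0.2 -0.9] gap 0.032
jaw -2.26 down err [ 0.0007 -0.0002] dp [ 0.544  0.005 -0.007]
```

View pics/c4.png

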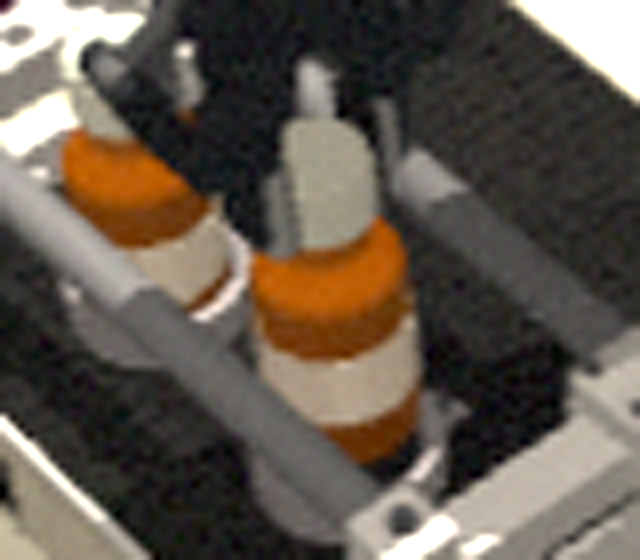

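The scene crop shows the bottle upright just above the ring. Its axis is about 0.7 px (under 2 mm) right of the ring axis, so I'll shift about 1 mm in +x and −y and go down gently.

>>> step_arm:
  plan:
    - {"dp": [0,0.025,0.025],"rot": [0,0,0]}
    - {"dp": [0.1,0,0],"rot": [0,0,0]}
    - {"dp": [0.1,0,0],"rot": [0,0,0]}
    - {"dp": [0.06,0,0],"rot": [0,0,0]}
    - {"dp": [0,0,0],"rot": [0,0,0]}

```text
time_s: 10.55
eef_pos: [0.6315, -0.0715, 0.2132]
eef_rot: [-0.49, -0.51, -0.49, 0.51]
contact_force: [0.6, -0.2, -2.0]
finger_gap: 0.0319
```

```bash
python3 -c "
from h import *
go(.632,-.0715,.200)"
```

```text
t 10.55 p [ 0.6315 -0.0715  0.2132] F [ 0.6 -0.2 -2. ] gap 0.0319
jaw -2.26 down err [-0.0009  0.0003] dp [ 0.265  0.01  -0.001]
```

>>> step_arm:
  plan:
    - {"dp": [0.08,0,0],"rot": [0,0,0]}
    - {"dp": [0.08,0,0],"rot": [0,0,0]}
    - {"dp": [0.04,0,0],"rot": [0,0,0]}
    - {"dp": [0,0,0],"rot": [0,0,0]}
    - {"dp": [0,0,0],"rot": [0,0,0]}

```text
time_s: 11.18
eef_pos: [0.6318, -0.0716, 0.2039]
eef_rot: [0.49, 0.51, 0.49, -0.51]
contact_force: [0.1, -0.5, -1.8]
finger_gap: 0.0321
```

>>> step_arm:
  plan:
    - {"dp": [0.04,0,0],"rot": [0,0,0]}
    - {"dp": [0.02,0,0],"rot": [0,0,0]}
    - {"dp": [0,0,0],"rot": [0,0,0]}
    - {"dp": [0,0,0],"rot": [0,0,0]}
    - {"dp": [0,0,0],"rot": [0,0,0]}

```text
time_s: 11.8
eef_pos: [0.6318, -0.0716, 0.2009]
eef_rot: [0.49, 0.51, 0.49, -0.51]
contact_force: [0.2, -0.9, -3.2]
finger_gap: 0.0321
```

>>> step_arm:
  plan:
    - {"dp": [0.02,0,0],"rot": [0,0,0]}
    - {"dp": [0.02,0,0],"rot": [0,0,0]}
    - {"dp": [0,0,0],"rot": [0,0,0]}
    - {"dp": [0,0,0],"rot": [0,0,0]}
    - {"dp": [0,0,0],"rot": [0,0,0]}

```text
time_s: 12.42
eef_pos: [0.632, -0.0717, 0.2002]
eef_rot: [0.49, 0.51, 0.49, -0.51]
contact_force: [-3.0, 0.7, 5.4]
finger_gap: 0.032
```

```bash
python3 -c "
from h import *
go(.632,-.0715,.198)
s=snap('scene')
f=lambda c,x,y,k:cv2.resize(c['color'][y:y+70,x:x+80,::-1],None,fx=k,fy=k,interpolation=cv2.INTER_CUBIC)
cv2.imwrite('pics/c5.png',cv2.convertScaleAbs(f(s,185,165,8),alpha=1.6))
"
```

```text
t 12.43 p [ 0.632  -0.0717  0.2002] F [-3.   0.7  5.4] gap 0.032
jaw -2.26 down err [ 0.0006 -0.0004] dp [ 0.043 -0.    -0.005]
```

View pics/c5.png

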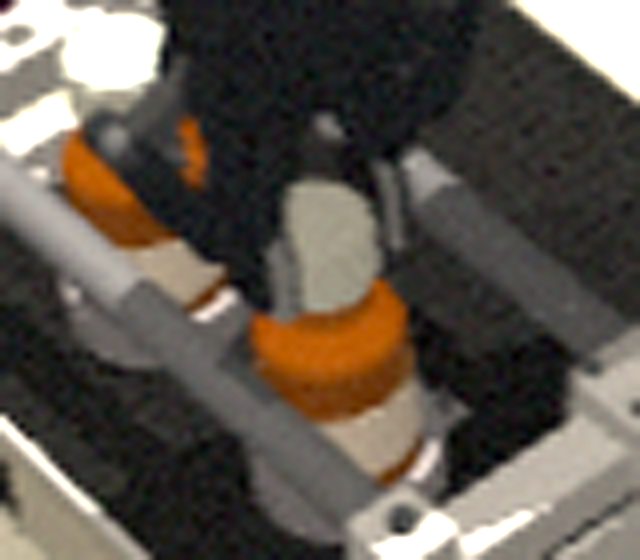

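The scene crop shows the bottle down inside the ring to the same depth as the loaded one, with mat contact at about 8 N. Releasing.

>>> step_arm:
  plan:
    - {"dp": [0,0,0],"rot": [0,0,0]}
    - {"dp": [0,0,0],"rot": [0,0,0]}
    - {"dp": [0,0,0],"rot": [0,0,0]}
    - {"dp": [0,0,0],"rot": [0,0,0]}
    - {"dp": [0,0,0],"rot": [0,0,0]}
  gripper: 60

```text
time_s: 13.1
eef_pos: [0.6318, -0.0716, 0.1987]
eef_rot: [-0.49, -0.51, -0.49, 0.51]
contact_force: [-0.5, -0.2, 0.7]
finger_gap: 0.0601
```

>>> step_arm:
  plan:
    - {"dp": [-0.2,0,0],"rot": [0,0,0]}
    - {"dp": [-0.4,0,0],"rot": [0,0,0]}
    - {"dp": [-0.7,0,0],"rot": [0,0,0]}
    - {"dp": [-0.8,0,0],"rot": [0,0,0]}
    - {"dp": [-0.5,0,0],"rot": [0,0,0]}

```text
time_s: 13.72
eef_pos: [0.6325, -0.0718, 0.3336]
eef_rot: [0.492, 0.511, 0.488, -0.509]
contact_force: [-0.5, -0.2, 0.4]
finger_gap: 0.06
```

```bash
python3 -c "
from h import *
go(.561,-.2505,.32)"
```

```text
t 13.72 p [ 0.6325 -0.0718  0.3336] F [-0.5 -0.2  0.4] gap 0.06
jaw -2.26 down err [ 0.0052 -0.0016] dp [ 0.27  -1.29   3.628]
```

>>> step_arm:
  plan:
    - {"dp": [0,-0.26,0.72],"rot": [0,0,0]}
    - {"dp": [0,-0.26,0.72],"rot": [0,0,0]}
    - {"dp": [0,-0.25,0.72],"rot": [0,0,0]}
    - {"dp": [0.1,-0.25,0.72],"rot": [0,0,0]}
    - {"dp": [0.3,-0.25,0.74],"rot": [0,0,0]}

```text
time_s: 14.35
eef_pos: [0.5614, -0.2515, 0.3118]
eef_rot: [0.492, 0.51, 0.488, -0.509]
contact_force: [0.7, 0.2, -0.6]
finger_gap: 0.0597
```

>>> step_arm:
  plan:
    - {"dp": [0.5,0,0],"rot": [0,0,0]}
    - {"dp": [0.5,0,0],"rot": [0,0,0]}
    - {"dp": [0.3,0,0],"rot": [0,0,0]}
    - {"dp": [0,0,0],"rot": [0,0,0]}
    - {"dp": [0,0,0],"rot": [0,0,0]}

```text
time_s: 14.98
eef_pos: [0.5618, -0.2502, 0.2454]
eef_rot: [0.491, 0.51, 0.489, -0.51]
contact_force: [-0.1, 0.8, 0.8]
finger_gap: 0.0604
```

```bash
python3 -c "
from h import *
go(.562,-.2515,.191)
s=snap('scene');t=snap('top')
f=lambda c,x,y,k:cv2.resize(c['color'][y:y+100,x:x+75,::-1],None,fx=k,fy=k,interpolation=cv2.INTER_CUBIC)
cv2.imwrite('pics/c6.png',cv2.convertScaleAbs(np.hstack([f(s,170,115,5),f(t,330,130,5)]),alpha=1.6))
p=bot.get_obs()['eef_pos'];print(proj(s,p),proj(s,np.array([.562,-.2515,.187])),proj(s,np.array([.562,-.2515,.198])))
print(proj(t,p),proj(t,np.array([.562,-.2515,.198])))
"
```

```text
t 14.97 p [ 0.5618 -0.2502  0.2454] F [-0.1  0.8  0.8] gap 0.0604
jaw -2.24 down err [ 0.0019 -0.0013] dp [1.088 0.002 0.025]
[196.29774213 131.71403696] [198.84661991 148.81792263] [198.30821017 145.64202819]
[385.57195557 177.87759065] [381.84307777 181.35658384]
```

View pics/c6.png

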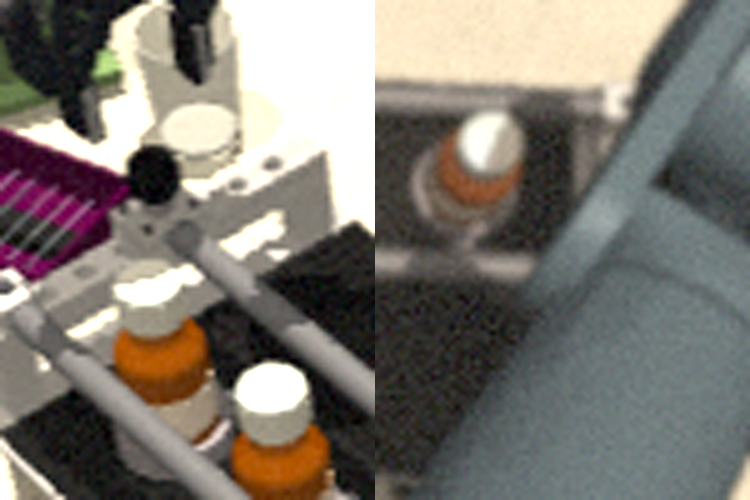

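The scene crop shows both bottles standing in their rings and the knob at full-frame (200.4,149.6), centred between the open fingertips. Going down on it.

>>> step_arm:
  plan:
    - {"dp": [0.35,0,0.02],"rot": [0,0,0]}
    - {"dp": [0.35,0,0],"rot": [0,0,0]}
    - {"dp": [0.25,0,0],"rot": [0,0,0]}
    - {"dp": [0.15,0,0],"rot": [0,0,0]}
    - {"dp": [0,0,0],"rot": [0,0,0]}

```text
time_s: 15.7
eef_pos: [0.5608, -0.2507, 0.1879]
eef_rot: [-0.49, -0.51, -0.491, 0.51]
contact_force: [1.1, 0.5, -1.0]
finger_gap: 0.0596
```

>>> step_arm:
  plan:
    - {"dp": [0,0,0],"rot": [0,0,0]}
    - {"dp": [0,0,0],"rot": [0,0,0]}
    - {"dp": [0,0,0],"rot": [0,0,0]}
    - {"dp": [0,0,0],"rot": [0,0,0]}
    - {"dp": [0,0,0],"rot": [0,0,0]}
  gripper: 34

```text
time_s: 16.32
eef_pos: [0.5611, -0.251, 0.1889]
eef_rot: [0.49, 0.51, 0.49, -0.51]
contact_force: [0.4, -0.5, -0.2]
finger_gap: 0.0339
```

>>> step_arm:
  plan:
    - {"dp": [0,0,0],"rot": [0,0,0]}
    - {"dp": [0,0,0],"rot": [0,0,0]}
    - {"dp": [0,0,0],"rot": [0,0,0]}
    - {"dp": [0,0,0],"rot": [0,0,0]}
    - {"dp": [0,0,0],"rot": [0,0,0]}
  gripper: 29

```text
time_s: 16.95
eef_pos: [0.5611, -0.2509, 0.1888]
eef_rot: [-0.49, -0.51, -0.49, 0.51]
contact_force: [0.7, 0.4, 0.4]
finger_gap: 0.0291
```

```bash
python3 -c "
from h import *
go(.562,-.2515,.191)"
```

```text
t 16.95 p [ 0.5611 -0.2509  0.1888] F [0.7 0.4 0.4] gap 0.0291
jaw -2.26 down err [-0.  0.] dp [-0.045  0.018  0.011]
```

>>> step_arm:
  plan:
    - {"dp": [0,0,0],"rot": [0,0,0]}
    - {"dp": [0,0,0],"rot": [0,0,0]}
    - {"dp": [0,0,0],"rot": [0,0,0]}
    - {"dp": [0,0,0],"rot": [0,0,0]}
    - {"dp": [0,0,0],"rot": [0,0,0]}
  gripper: 8

```text
time_s: 17.58
eef_pos: [0.5613, -0.251, 0.1891]
eef_rot: [0.49, 0.51, 0.49, -0.51]
contact_force: [-0.6, 0.1, 4.1]
finger_gap: 0.0243
```

```bash
python3 -c "
from h import *
go(.562,-.2515,.191)"
```

```text
t 17.57 p [ 0.5613 -0.251   0.1891] F [-0.6  0.1  4.1] gap 0.0243
jaw -2.26 down err [ 0.0005 -0.0002] dp [-0.037  0.014  0.01 ]
```

>>> step_arm:
  plan:
    - {"dp": [-0.08,0,0],"rot": [0,0,0]}
    - {"dp": [-0.08,0,0],"rot": [0,0,0]}
    - {"dp": [-0.08,0,0],"rot": [0,0,0]}
    - {"dp": [0,0,0],"rot": [0,0,0]}
    - {"dp": [0,0,0],"rot": [0,0,0]}

```text
time_s: 18.2
eef_pos: [0.5604, -0.2508, 0.1999]
eef_rot: [-0.489, -0.509, -0.491, 0.51]
contact_force: [-0.2, -1.9, -11.1]
finger_gap: 0.024
```

```bash
python3 -c "
from h import *
go(.562,-.2515,.191)"
```

```text
t 18.2 p [ 0.5604 -0.2508  0.1999] F [ -0.2  -1.9 -11.1] gap 0.024
jaw -2.26 down err [-0.0021  0.0007] dp [0.178 0.033 0.013]
```

>>> step_arm:
  plan:
    - {"dp": [-0.02,0,0],"rot": [0,0,0]}
    - {"dp": [0,0.1,0],"rot": [0,0,0]}
    - {"dp": [0,0.12,0],"rot": [0,0,0]}
    - {"dp": [0,0.12,0],"rot": [0,0,0]}
    - {"dp": [0,0.08,0],"rot": [0,0,0]}

```text
time_s: 18.82
eef_pos: [0.5824, -0.2519, 0.2016]
eef_rot: [-0.49, -0.51, -0.49, 0.51]
contact_force: [-3.8, -4.4, -11.3]
finger_gap: 0.0237
```

>>> step_arm:
  plan:
    - {"dp": [0,0.06,0],"rot": [0,0,0]}
    - {"dp": [0,0,0],"rot": [0,0,0]}
    - {"dp": [0,0,0],"rot": [0,0,0]}
    - {"dp": [0,0,0],"rot": [0,0,0]}
    - {"dp": [0,0,0],"rot": [0,0,0]}

```text
time_s: 19.45
eef_pos: [0.5855, -0.252, 0.2021]
eef_rot: [0.49, 0.51, 0.49, -0.51]
contact_force: [0.9, -4.6, -10.8]
finger_gap: 0.0241
```

```bash
python3 -c "
from h import *
go(.5858,-.252,.191)"
```

```text
t 19.45 p [ 0.5855 -0.252   0.2021] F [  0.9  -4.6 -10.8] gap 0.0241
jaw -2.27 down err [ 0.0013 -0.0005] dp [ 0.222  0.006 -0.001]
```

>>> step_arm:
  plan:
    - {"dp": [0.05,0,0.01],"rot": [0,0,0]}
    - {"dp": [0.07,0,0],"rot": [0,0,0]}
    - {"dp": [0.07,0,0],"rot": [0,0,0]}
    - {"dp": [0.05,0,0],"rot": [0,0,0]}
    - {"dp": [0,0,0],"rot": [0,0,0]}

```text
time_s: 20.08
eef_pos: [0.5855, -0.2522, 0.19]
eef_rot: [0.49, 0.51, 0.49, -0.509]
contact_force: [1.6, -1.1, -7.2]
finger_gap: 0.0243
```

```bash
python3 -c "
from h import *
go(.5858,-.252,.189)"
```

```text
t 20.07 p [ 0.5855 -0.2522  0.19  ] F [ 1.6 -1.1 -7.2] gap 0.0243
jaw -2.26 down err [0.0011 0.0002] dp [ 0.021  0.006 -0.004]
```

>>> step_arm:
  plan:
    - {"dp": [0.02,0,0],"rot": [0,0,0]}
    - {"dp": [0.02,0,0],"rot": [0,0,0]}
    - {"dp": [0.01,0,0],"rot": [0,0,0]}
    - {"dp": [0,0,0],"rot": [0,0,0]}
    - {"dp": [0,0,0],"rot": [0,0,0]}

```text
time_s: 20.7
eef_pos: [0.5856, -0.2523, 0.1891]
eef_rot: [0.49, 0.51, 0.49, -0.509]
contact_force: [-2.0, 3.6, 5.5]
finger_gap: 0.0242
```

```bash
python3 -c "
from h import *
go(.5858,-.252,.189)
s=snap('scene')
f=lambda c,x,y,k:cv2.resize(c['color'][y:y+120,x:x+150,::-1],None,fx=k,fy=k,interpolation=cv2.INTER_CUBIC)
cv2.imwrite('pics/c7.png',cv2.convertScaleAbs(f(s,160,120,5),alpha=1.6))
"
```

```text
t 20.7 p [ 0.5856 -0.2523  0.1891] F [-2.   3.6  5.5] gap 0.0242
jaw -2.25 down err [ 0.0012 -0.0003] dp [ 0.002  0.005 -0.007]
```

View pics/c7.png

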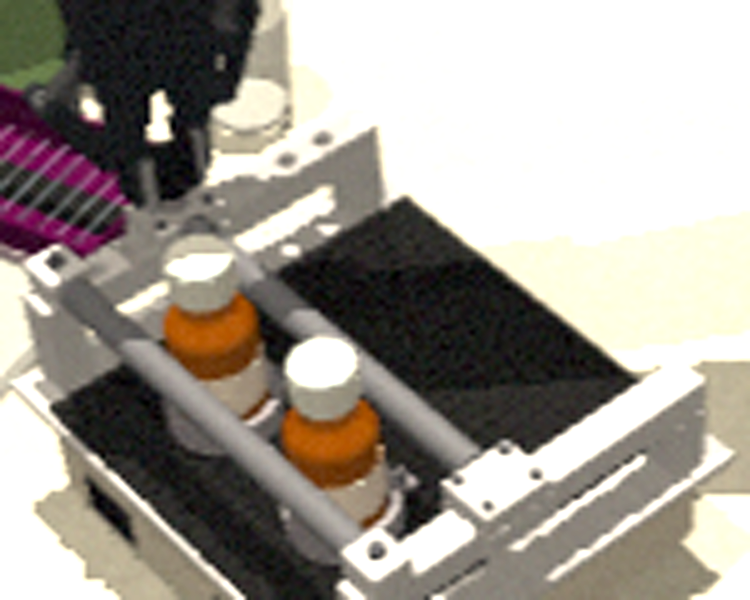

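The crop shows the bar one hole on (left saddle near (495,475) in the crop), both bottles upright in their rings and the knob still gripped. The tool height is back at 0.1891 m, the height at which I first gripped the knob with the pin home, and a 5.5 N upward reaction shows the pin is on its stop.

```bash
python3 -c "
from h import *
go(.5858,-.252,.189)
print(job_done())"
```

```text
t 20.75 p [ 0.5856 -0.2524  0.1891] F [-1.7  3.2  5.9] gap 0.0242
jaw -2.25 down err [ 0.0013 -0.0004] dp [ 0.003  0.004 -0.008]
the job is handed in; nothing more can be done
None
```

I placed the bottle in the empty ring and lowered it until it pressed on the mat with about 8 N before letting go. Then I pulled the plunger, slid the bar one hole towards the bottles and let the pin drop home. I handed in at 20.75 s, still gripping the knob.

**Last checks:**
- **Pin:** the tool was back at 0.1891 m, the same height as when I first gripped the knob with the pin home. It had a push of about 6 N against the stop.
- **Bar:** the tool moved about 24.5 mm along the rails, against a 25 mm pitch.
- **Bottles:** the last picture shows both bottles standing upright in their rings.
- **Not re-measured:** I did not measure the jar, vial, beaker and pen again at the end. No contact with them was seen or felt.
- **Disagreement:** the two cameras differed by about 5 mm in y on the ring. I took a value between them and corrected it from the closer view; the bottle then went in without resistance.

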